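# Lock the sprung lid of a culture jar

### The job

Two culture jars stand on the bench. On one the lid has only been dropped into its slot and stands proud on its spring: take it by its wing, press it straight down against the spring, turn it a quarter turn clockwise seen from above while holding it down, and let it rise and seat so that it stays locked, its wing square across the line of the collar's two marks. Leave the other jar's lid, which is already locked, alone.

Things in the scene. Friction and masses are not known exactly. Their poses are not given: they have to be found in the camera images.
- lid: unlocked loose lid, 90 to 140 g: disc 70 mm across, 5 thick, with an upright black wing 56 long, 12 wide, 30 high across its middle along the lid's x (z up). Origin: centre of disc underside, 169.5 mm above the table (wing top 204.5). Two lugs on its stem, in line with the wing, stand in the collar's slot. Free to turn when 13 mm below its start; bottoms at 18, so press 15 to 16.
- jar: its jar: fixed, glass, 114 mm across, on a grey foot 132 across; steel collar 92 across, top at 150 mm. Origin: foot centre on the table. Slot along jar x, marked by two brass ridges 5 high on the collar rim, 39 to 46 mm from the axis. Spring: 7 N plus 0.4 N per mm. Lugs turn only clockwise from above (yaw decreasing), to a stop 10 degrees past 90; at 80 to 98 they rise into seats when released.
- lid_shut: the other lid, same make and axes as the unlocked one, already locked on its own jar: its origin is 160.5 mm above the table, 9 mm lower than the unlocked lid's start, and its wing stands square across its collar's two marks. A lid properly locked looks like this: the spring holds its lugs up in their seats.
- jar_shut: the jar of the locked lid: same make and size as the other jar, fixed to the table, same origin and axes (slot and the two brass collar ridges along its x). The two jars change sides from one start to another.

How it is judged:
By the outcome, as a careful person would: the job done as asked, in the order asked, and still so for the second after the job is handed in, with the robot touching nothing.
It also fails if it takes over 32 s, if anything falls off the work surface, if the arm or the gripper's body presses on something with over 40 N, if the wrist force passes 120 N, or if a joint passes its speed limit or range.

### The arm

A 6-joint arm with a two-finger parallel gripper is mounted at the origin on the work surface. World frame = base frame: x ahead of the robot, y to its left, z up, the work surface at z = 0. Lengths are in m, angles in rad, forces in N, time in s.
With the tool pointing down it reaches from about 0.275 to 0.85 m from the base axis. Payload 5.2 kg.
Tool frame: the origin (TCP) lies at the very end of the fingers, on their centre line; the grasp point (between the pads) lies 19 mm behind it (arm.grasp_offset is the distance from the TCP to the grasp point, in m); z points along the fingers, y is the line along which they close (so a half turn about z gives the same grasp; the last joint's range is limited). The gripper opens to 85 mm and grips with 20 to 120 N. Pads are 22 mm wide; open, the fingers measure 114 mm over their backs; the gripper's body (76 mm by 85 mm) begins 54 mm behind the grasp point. The pads swing forward as they close: fully open they stand 13 mm farther back than shut.
Start: joints at [-1.401, 0.259, 1.535, -0, 1.348, -0.203], TCP at [0.2, -0.512, 0.231] pointing down, gripper open.
Joint ranges: [-3.14, 3.14], [-0.91, 2.08], [0.19, 2.58], [-1.22, 4.36], [0.22, 2.71], [-3.12, 3.12]. Speed limits (rad/s): [2.57, 2.57, 3.14, 3.14, 3.14, 3.14].

### API

Orientations are given as a rotation vector (axis times angle).
In Python, from cell import arm, eyes, read_state, sign_off gives the robot as it stands (arm), with the cameras (eyes), the readings as plain functions and the job as plain functions.
- The arm moves only by the tool jog_arm, called after ">>>" in YAML: its name, and indented under it one key for each argument. Schema: {"type":"object","properties":{"segments":{"type":"array","items":{"type":"object","properties":{"x":{"type":"number"},"y":{"type":"number"},"z":{"type":"number"},"wx":{"type":"number"},"wy":{"type":"number"},"wz":{"type":"number"}},"additionalProperties":false},"minItems":1,"maxItems":5},"jaw":{"type":"number"},"only":{"type":"string"},"quiet":{"type":"boolean"},"lines":{"type":"string"}},"required":["segments"],"additionalProperties":false}. segments is a list of rows, 1 to 5 of them, each an object with the fields x, y, z (the shift in shares of 750 mm (1.0 is 750 mm)), wx, wy, wz (a rotation vector in shares of 2 rad (1.0 is 2 rad)); a field left out counts as zero; each row is the pose to reach, as a shift and turn from the pose commanded when the call began, along the tool's axes at that moment; what a row does not reach only later rows make up. A row lasts 1/8 s, in which the tool goes at most 0.0625 m and 0.188 rad, less where a joint would pass 70% of its speed; a pose out of reach is approached as far as the arm can. jaw is the finger opening in m, set as the call begins (left out keeps the last). The fingers move at their own pace and stop on an object; the grip force is fixed at half the most. Time passes only in rows, so rows that do not move let the fingers close. The tool returns the time, the measured TCP pose, the force, the opening and the grip force at its end. only (a regular expression) keeps the lines of the reply that match it, lines (a string "A,B") keeps lines A to B, and quiet returns only ok. Input that does not fit is refused with a message, and nothing moves.
- read_state(): the state, without advancing time (a new reading comes with each control period).
- eyes.camera(name): name is "scene" or "side" or "wrist"; returns a dict with "img" (420x560x3 uint8, blue, green, red), "fovy" (degrees; the focal length in pixels is half the picture's height over the tangent of half this angle, whatever the lens; pixels are square), "cx", "cy" (the principal point, pixels), "R" (3x3) and "t" (3): a world point X has camera coordinates R X + t; the wrist camera has in their place "mount" (4x4, takes a point from camera to tool coordinates, whose origin is the TCP and whose axes are the flange's). Camera axes: x right, y down, z forward; pixel columns grow to the right and rows downward; lengths in m; the calibration is good to about 2 mm. The wrist camera is an equidistant fisheye: a pixel r from the principal point sees the ray r / f radians off the axis. A picture is of the moment at which its call begins: read the wrist's pose just before it. There is no depth.
- sign_off(): hands the job in; it is judged then, once.
The state is a dict: "clock": time; "joint_pos": joint angles; "joint_vel": joint speeds; "joint_torque": joint torques, N m; "position": TCP position; "eef_rot": TCP orientation; "wrist_force": force on the tool from outside, world axes, zero at the start; "ft_torque": the same for the moment, N m; "grip_width": finger opening in m; "grasp_force": force on a finger pad.
Only numpy, scipy, OpenCV 4.12 (cv2) and the standard library are available. Lean on these libraries where they do the work, as an engineer would, in place of code of your own. Each camera call takes 0.05 s, during which the arm holds its last target. There are 200 camera calls.

## Working session

There is one attempt and no reset: what is moved stays moved. The work goes in short steps, Python scripts to look and compute and a tool call to move; the robot and the scene stay as the last step left them, time stands still between calls to the robot, and variables do not carry over. Pictures are saved under pics/ and viewed, at most 10 in all, crops included, and the job is handed in when it is done.

```bash
ls; mkdir -p pics; cat > h.py <<'E'
import numpy as np, cv2
from cell import arm, eyes, read_state, sign_off
def cam(n):
    c=eyes.camera(n); c['f']=c['img'].shape[0]/2/np.tan(np.radians(c['fovy'])/2); return c
def plane(c,u,v,z):
    d=c['R'].T@np.array([(u-c['cx'])/c['f'],(v-c['cy'])/c['f'],1]); o=-c['R'].T@c['t']
    return o+d*(z-o[2])/d[2]
def proj(c,X):
    p=c['R']@np.array(X)+c['t']; return [c['cx']+c['f']*p[0]/p[2],c['cy']+c['f']*p[1]/p[2]]
E
python3 - <<'E'
from h import *
s=read_state(); print(s['clock'],s['position'],s['eef_rot'])
a=cam('scene');b=cam('side')
cv2.imwrite('pics/a.png',a['img']);cv2.imwrite('pics/b.png',b['img'])
for c in(a,b): print(-c['R'].T@c['t'],c['f'],c['R'][2])
E
```

```text
cell.py
pics
0.0 [ 0.2002616  -0.51167464  0.23047792] [-3.08536463e+00 -5.81861007e-01 -5.03867263e-05]
[0.83620803 0.46842099 0.48712907] 423.4984869615456 [-0.426435   -0.72866928 -0.53590509]
[ 0.24447014 -0.45130596  0.59830264] 408.11591094486806 [ 0.42807767  0.63371253 -0.64432751]
```

View pics/a.png

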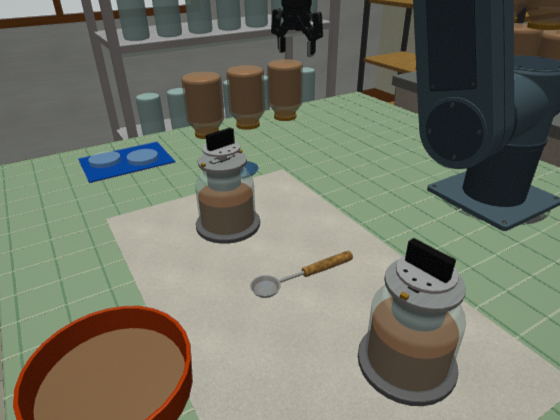

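View pics/b.png

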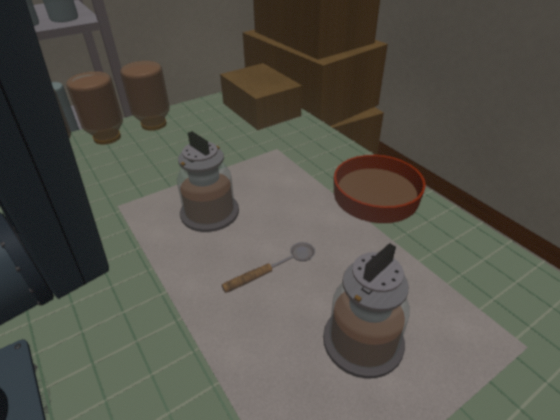

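The scene view shows jars at (228,185) and (410,320), and the side view shows them at (207,185) and (370,310). I'll enlarge both to compare wing height and marks.

```bash
python3 - <<'E'
import cv2,numpy as np
a=cv2.imread('pics/a.png');b=cv2.imread('pics/b.png')
def cr(i,x,y,w=100,h=75): return cv2.resize(i[y:y+h,x:x+w],(400,300),interpolation=cv2.INTER_CUBIC)
cv2.imwrite('pics/c.png',np.vstack([np.hstack([cr(a,175,122),cr(a,375,238)]),np.hstack([cr(b,325,240),cr(b,155,125)])]))
E
```

```text
(no output)
```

View pics/c.png

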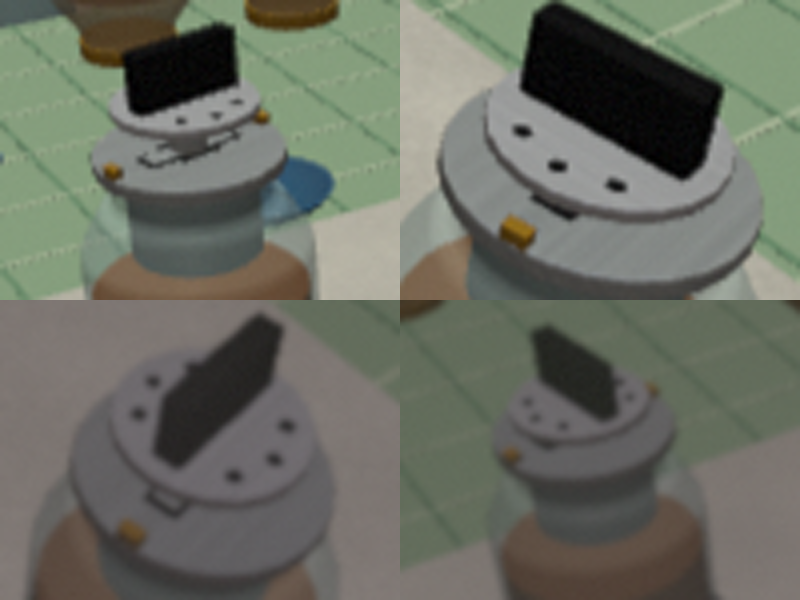

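```bash
python3 - <<'E'
from h import *
a=cam('scene');b=cam('side')
print('ridges in scene:')
P=[]
hsv=cv2.cvtColor(a['img'],cv2.COLOR_BGR2HSV)
m=cv2.inRange(hsv,(10,140,90),(30,255,255)); r=np.zeros_like(m); r[145:172,195:250]=1; m*=r
n,_,st,ce=cv2.connectedComponentsWithStats(m)
for i in range(1,n):
    if st[i][4]>3: P.append(plane(a,*ce[i],.1525)); print(ce[i],st[i],P[-1].round(4))
for n,c,(x0,y0,x1,y1),t in(('scene',a,(195,122,245,155),45),('side',b,(355,240,402,290),70)):
    m=(c['img'].max(2)<t).astype(np.uint8); r=np.zeros_like(m); r[y0:y1,x0:x1]=1; m*=r
    k,l,st,ce=cv2.connectedComponentsWithStats(m); i=1+np.argmax(st[1:,4])
    ct=cv2.findContours((l==i).astype(np.uint8),0,1)[0][0]
    h=cv2.approxPolyDP(cv2.convexHull(ct),1.5,True)[:,0]
    print(n,st[i],ce[i]); 
    for q in h: print(q,plane(c,*q,.2045).round(4),plane(c,*q,.1745).round(4))
s=read_state();print(s['clock'],cv2.Rodrigues(s['eef_rot'])[0].round(3));w=eyes.camera('wrist');print(w['mount'],w['fovy'],w['cx'],w['cy']);cv2.imwrite('pics/w.png',w['img'])
E
```

```text
ridges in scene:
[240.5 150.5] [240 150   2   2   4] [ 0.5152 -0.2214  0.1525]
[202.5 164. ] [201 163   4   3   6] [ 0.6006 -0.2048  0.1525]
scene [205 128  29  23 431] [219.43387471 138.82134571]
[232 129] [ 0.5353 -0.2087  0.2045] [ 0.5034 -0.2806  0.1745]
[233 142] [ 0.5601 -0.1529  0.2045] [ 0.5308 -0.2188  0.1745]
[214 149] [ 0.5994 -0.1432  0.2045] [ 0.5742 -0.2081  0.1745]
[208 149] [ 0.6077 -0.1485  0.2045] [ 0.5835 -0.214   0.1745]
[206 135] [ 0.5868 -0.2074  0.2045] [ 0.5603 -0.2792  0.1745]
[228 128] [ 0.5393 -0.2172  0.2045] [ 0.5078 -0.29    0.1745]
side [364 244  31  38 589] [378.71137521 262.4040747 ]
[394 246] [ 0.5857 -0.2081  0.2045] [ 0.6117 -0.1896  0.1745]
[392 260] [ 0.5647 -0.225   0.2045] [ 0.5891 -0.2077  0.1745]
[370 281] [ 0.5164 -0.2349  0.2045] [ 0.5371 -0.2184  0.1745]
[365 279] [ 0.5135 -0.2289  0.2045] [ 0.534  -0.212   0.1745]
[365 266] [ 0.5284 -0.2128  0.2045] [ 0.55   -0.1946  0.1745]
[372 256] [ 0.5481 -0.2049  0.2045] [ 0.5713 -0.1861  0.1745]
[389 244] [ 0.5829 -0.2015  0.2045] [ 0.6087 -0.1825  0.1745]
0.2 [[ 0.931  0.364 -0.   ]
 [ 0.364 -0.931  0.001]
 [ 0.    -0.001 -1.   ]]
[[-6.13424188e-04 -9.52703868e-01 -3.03899595e-01  7.69676198e-02]
 [ 9.99999202e-01 -2.48822322e-04 -1.23846730e-03 -8.20341217e-05]
 [ 1.10427558e-03 -3.03900112e-01  9.52703260e-01 -1.42455203e-01]
 [ 0.00000000e+00  0.00000000e+00  0.00000000e+00  1.00000000e+00]] 65.70646984690485 280.84885380099763 212.19846403442344
```

Units first: shifts go in shares of 750 mm and turns go in shares of 2 rad. So 0.25 m / 0.75 = 0.3333, -0.06 m / 0.75 = -0.08, 0.18 rad / 2 = 0.09.

>>> jog_arm:
  segments:
    - {"x": 0.04,"y": -0.0133,"z": -0.0667,"wz": 0.02}
    - {"x": 0.1133,"y": -0.0373,"z": -0.08,"wz": 0.04}
    - {"x": 0.1867,"y": -0.0627,"z": -0.08,"wz": 0.06}
    - {"x": 0.26,"y": -0.0867,"z": -0.08,"wz": 0.08}
    - {"x": 0.3333,"y": -0.112,"z": -0.08,"wz": 0.09}
  jaw: 0.085

```text
clock: 0.88
position: [0.4038, -0.3416, 0.2914]
eef_rot: [3.127, 0.301, 0.0]
wrist_force: [0.2, -1.4, -0.4]
grip_width: 0.0851
grasp_force: 0.0
```

>>> jog_arm:
  segments:
    - {"x": 0.0853,"y": -0.0133}
    - {"x": 0.1533,"y": -0.04}
    - {"x": 0.2187,"y": -0.0459}
    - {"x": 0.2653,"y": -0.0413}
    - {"x": 0.2653,"y": -0.0413}

```text
clock: 1.5
position: [0.5938, -0.2733, 0.2899]
eef_rot: [-3.125, -0.307, 0.001]
wrist_force: [0.2, 0.5, -0.2]
grip_width: 0.0846
grasp_force: 0.0
```

```bash
python3 - <<'E'
from h import *
s=read_state();print(s['clock'],s['position'],cv2.Rodrigues(s['eef_rot'])[0].round(3),s['joint_pos'].round(3) if hasattr(s['joint_pos'],'round') else s['joint_pos']);w=eyes.camera('wrist');cv2.imwrite('pics/w1.png',w['img'])
E
```

```text
1.5 [ 0.59378106 -0.2732724   0.28989876] [[ 0.981  0.194 -0.001]
 [ 0.194 -0.981  0.001]
 [-0.001 -0.001 -1.   ]] [-0.602  0.423  1.159  0.     1.561  0.773]
```

View pics/w1.png

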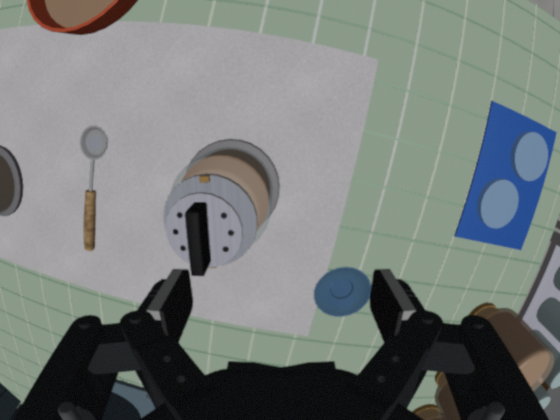

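Wing sits at about (198,238) with its long left edge and lower end belonging to the top face. One brass ridge is at (205,178).

```bash
cat >> h.py <<'E'
def wray(w,s,u,v,z):
    f=210/np.tan(np.radians(w['fovy'])/2); d=np.array([u-w['cx'],v-w['cy']]); r=np.hypot(*d); th=r/f
    c=np.r_[np.sin(th)*d/max(r,1e-9),np.cos(th)]
    R=cv2.Rodrigues(np.array(s['eef_rot']))[0]; M=w['mount']
    d=R@M[:3,:3]@c; o=R@M[:3,3]+s['position']; return o+d*(z-o[2])/d[2]
E
python3 - <<'E'
from h import *
s=read_state(); w=eyes.camera('wrist'); im=w['img']
m=(im.max(2)<60).astype(np.uint8); r=np.zeros_like(m); r[190:282,180:225]=1; m*=r
k,l,st,ce=cv2.connectedComponentsWithStats(m); i=1+np.argmax(st[1:,4])
h=cv2.approxPolyDP(cv2.convexHull(cv2.findContours((l==i).astype(np.uint8),0,1)[0][0]),1.5,True)[:,0]
for q in h: print(q,wray(w,s,*q,.2045).round(4))
m=cv2.inRange(cv2.cvtColor(im,cv2.COLOR_BGR2HSV),(10,140,70),(30,255,255)); m[:165]=0;m[285:]=0;m[:,:160]=0;m[:,240:]=0
k,l,st,ce=cv2.connectedComponentsWithStats(m)
for i in range(1,k):
    if st[i][4]>3: print(ce[i],st[i],wray(w,s,*ce[i],.154).round(4))
# left edge and bottom rows
L=[wray(w,s,np.where(l2)[0][0]-.5,y,.2045) for y in range(212,268,4) for l2 in [im[y,180:225].max(1)<60] for _ in [0]] if 0 else 0
cv2.imwrite('pics/w2.png',cv2.resize(im[165:285,150:270],(600,600),interpolation=cv2.INTER_CUBIC)*1)
E
```

```text
[204 201] [ 0.5938 -0.215   0.2045]
[209 259] [ 0.5471 -0.2244  0.2045]
[203 272] [ 0.5342 -0.2207  0.2045]
[195 273] [ 0.5318 -0.2141  0.2045]
[191 270] [ 0.5338 -0.2106  0.2045]
[185 212] [ 0.5824 -0.2013  0.2045]
[194 201] [ 0.5924 -0.2074  0.2045]
```

View pics/w2.png

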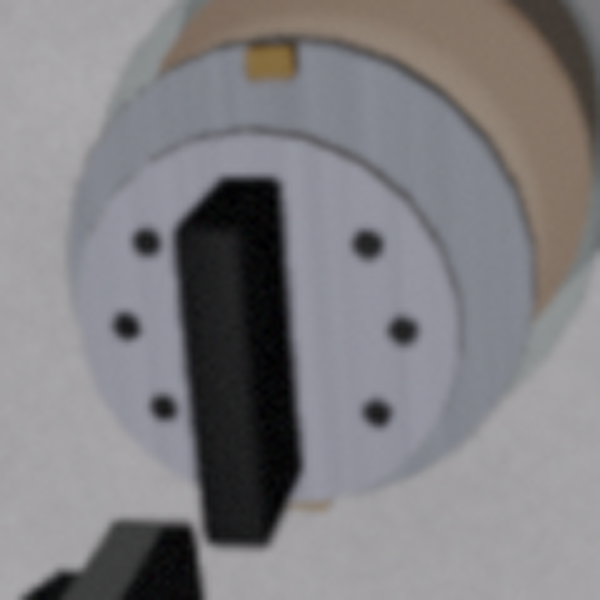

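The top face of the wing shows crop corners at about (178,230), (243,230), (268,545) and (207,543). The visible ridge is at (272,60).

```bash
python3 - <<'E'
from h import *
s=read_state(); w=eyes.camera('wrist')
f=lambda x,y,z:wray(w,s,(x+.5)/5-.5+150,(y+.5)/5-.5+165,z)
q=np.array([f(*p,.2045) for p in((178,230),(243,230),(268,545),(207,543))]);print(q.round(4),q.mean(0).round(4))
a=(q[0]+q[1]-q[2]-q[3])/2; print('len',np.hypot(*a[:2]),'yaw',np.degrees(np.arctan2(a[1],a[0])))
r=f(272,62,.155);c=q.mean(0); print(r, np.degrees(np.arctan2(*(r-c)[[1,0]])),np.hypot(*(r-c)[:2]))
R=cv2.Rodrigues(np.array(s['eef_rot']))[0]; print('tool yaw',np.degrees(np.arctan2(R[1,0],R[0,0])),'d tool',R.T@(np.r_[c[:2],.179]-s['position']),s['clock'])
E
```

```text
[[ 0.5827 -0.2017  0.2045]
 [ 0.5847 -0.2118  0.2045]
 [ 0.5318 -0.2213  0.2045]
 [ 0.5298 -0.2111  0.2045]] [ 0.5573 -0.2115  0.2045]
len 0.05367984934341992 yaw 10.111412584109766
[ 0.59887899 -0.20291562  0.155     ] 11.599099957734174 0.04249438882299257
tool yaw 11.077369020928284 d tool [-0.02152256 -0.06808991  0.11170048] 1.6
```

Converted, -0.0676 m / 0.75 = -0.0901, 0.055 m / 0.75 = 0.0733.

>>> jog_arm:
  segments:
    - {"x": -0.0147,"y": -0.0453}
    - {"x": -0.028,"y": -0.0901}
    - {"x": -0.028,"y": -0.0901,"z": 0.0533}
    - {"x": -0.028,"y": -0.0901,"z": 0.0733}
    - {"x": -0.028,"y": -0.0901,"z": 0.0733}
  jaw: 0.06

```text
clock: 2.28
position: [0.5573, -0.2124, 0.2355]
eef_rot: [-3.126, -0.3, 0.003]
wrist_force: [0.4, 1.2, 0.4]
grip_width: 0.0603
grasp_force: 0.0
```

```bash
python3 - <<'E'
from h import *
s=read_state(); a=cam('scene'); b=cam('side'); w=eyes.camera('wrist'); print(s['position'],s['clock'])
f=lambda i,x,y:cv2.resize(i[y:y+120,x:x+120],(400,400),interpolation=2)
cv2.imwrite('pics/d.png',np.hstack([f(b['img'],310,190),f(w['img'],210,200)]))
E
```

```text
[ 0.55731658 -0.21238855  0.23548973] 2.275
```

View pics/d.png

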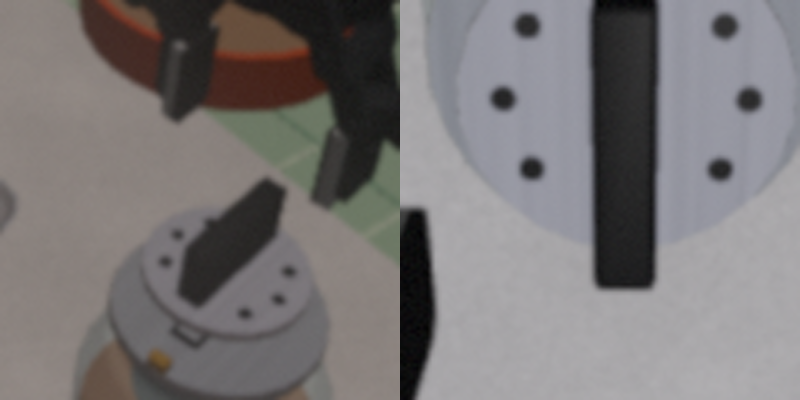

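The wing is about 3 px left of the wrist camera's centre column, with its edges parallel to the tool x axis. I'll shift 1 mm, descend and grip.

Converted, 0.0565 m / 0.75 = 0.0753, -0.001 m / 0.75 = -0.0013.

>>> jog_arm:
  segments:
    - {"y": -0.0013,"z": 0.04}
    - {"y": -0.0013,"z": 0.0667}
    - {"y": -0.0013,"z": 0.0753}
    - {"y": -0.0013,"z": 0.0753}
  jaw: 0.045

```text
clock: 2.92
position: [0.5586, -0.2114, 0.1804]
eef_rot: [3.127, 0.302, 0.001]
wrist_force: [0.5, -0.2, 1.2]
grip_width: 0.0449
grasp_force: 0.0
```

>>> jog_arm:
  segments:
    - {}
    - {}
    - {}
    - {}
    - {}
  jaw: 0

```text
clock: 3.55
position: [0.5588, -0.2115, 0.1809]
eef_rot: [3.126, 0.302, 0.003]
wrist_force: [0.5, -0.4, 5.5]
grip_width: 0.0112
grasp_force: 60.0
```

Converted, 0.0155 m / 0.75 = 0.0207, 0.012 m / 0.75 = 0.016.

>>> jog_arm:
  segments:
    - {"z": 0.0053}
    - {"z": 0.0107}
    - {"z": 0.016}
    - {"z": 0.0207}
    - {"z": 0.0207}
  jaw: 0

```text
clock: 4.18
position: [0.5588, -0.2115, 0.1662]
eef_rot: [3.125, 0.302, 0.003]
wrist_force: [-2.2, 0.3, 11.6]
grip_width: 0.0111
grasp_force: 61.0
```

Converted, 0.0008 m / 0.75 = 0.0011, 0.5 rad / 2 = 0.25.

>>> jog_arm:
  segments:
    - {"z": 0.0011,"wz": 0.05}
    - {"z": 0.0011,"wz": 0.125}
    - {"z": 0.0011,"wz": 0.2}
    - {"z": 0.0011,"wz": 0.25}
    - {"z": 0.0011,"wz": 0.25}
  jaw: 0

```text
clock: 4.8
position: [0.5596, -0.2119, 0.166]
eef_rot: [3.102, -0.482, 0.007]
wrist_force: [-0.2, -0.3, 11.2]
grip_width: 0.0108
grasp_force: 61.0
```

Converted, 0.0003 m / 0.75 = 0.0004, 0.6 rad / 2 = 0.3.

>>> jog_arm:
  segments:
    - {"z": 0.0004,"wz": 0.075}
    - {"z": 0.0004,"wz": 0.15}
    - {"z": 0.0004,"wz": 0.225}
    - {"z": 0.0004,"wz": 0.3}
    - {"z": 0.0004,"wz": 0.3}
  jaw: 0

```text
clock: 5.42
position: [0.5596, -0.212, 0.1658]
eef_rot: [2.822, -1.379, 0.008]
wrist_force: [-0.8, -0.4, 12.4]
grip_width: 0.0111
grasp_force: 61.1
```

>>> jog_arm:
  segments:
    - {"wz": 0.075}
    - {"wz": 0.15}
    - {"wz": 0.21}
    - {"wz": 0.2355}
    - {"wz": 0.2355}
  jaw: 0

```text
clock: 6.05
position: [0.5596, -0.212, 0.1658]
eef_rot: [-2.424, 1.998, -0.008]
wrist_force: [0.2, -1.2, 11.5]
grip_width: 0.0108
grasp_force: 61.1
```

```bash
python3 - <<'E'
from h import *
s=read_state(); R=cv2.Rodrigues(np.array(s['eef_rot']))[0]; print(np.degrees(np.arctan2(R[1,0],R[0,0])),s['ft_torque'],s['joint_pos'])
a=cam('scene');b=cam('side')
f=lambda i,x,y:cv2.resize(i[y:y+100,x:x+100],(400,400),interpolation=2)
cv2.imwrite('pics/e.png',np.hstack([f(a['img'],175,100),f(b['img'],325,220)]))
E
```

```text
-79.00047971697109 [-0.01425749  0.15657342 -0.0440754 ] [-5.48299096e-01  3.90358420e-01  1.51296738e+00 -1.12494672e-04
  1.23321171e+00  2.40134632e+00]
```

View pics/e.png

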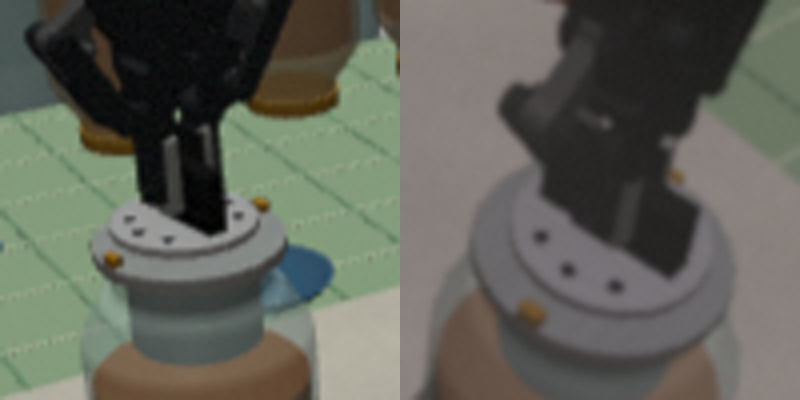

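The lid has turned square across the marks while held down. I'll let it rise about 6 mm into its seats before opening.

Converted, -0.0055 m / 0.75 = -0.0073, -0.004 m / 0.75 = -0.0053.

>>> jog_arm:
  segments:
    - {"z": -0.0027}
    - {"z": -0.0053}
    - {"z": -0.0073}
    - {"z": -0.0073}
  jaw: 0

```text
clock: 6.65
position: [0.5596, -0.212, 0.171]
eef_rot: [-2.424, 1.997, -0.008]
wrist_force: [1.0, -0.4, 8.6]
grip_width: 0.0108
grasp_force: 60.8
```

>>> jog_arm:
  segments:
    - {}
    - {}
    - {}
    - {}
    - {}
  jaw: 0.05

```text
clock: 7.28
position: [0.5581, -0.211, 0.1685]
eef_rot: [2.425, -1.997, -0.001]
wrist_force: [0.0, -0.2, -0.0]
grip_width: 0.0502
grasp_force: 0.0
```

Converted, -0.14 m / 0.75 = -0.1867, -0.11 m / 0.75 = -0.1467.

>>> jog_arm:
  segments:
    - {"z": -0.04}
    - {"z": -0.0933}
    - {"x": -0.0267,"z": -0.1467}
    - {"x": -0.0533,"z": -0.1867}
    - {"x": -0.0533,"z": -0.1867}
  jaw: 0.05

```text
clock: 7.9
position: [0.5516, -0.1713, 0.3119]
eef_rot: [-2.425, 1.995, -0.009]
wrist_force: [-0.3, -0.9, 0.2]
grip_width: 0.05
grasp_force: 0.0
```

```bash
python3 - <<'E'
from h import *
a=cam('scene');b=cam('side');s=read_state();w=eyes.camera('wrist')
f=lambda i,x,y:cv2.resize(i[y:y+75,x:x+100],(400,300),interpolation=2)
cv2.imwrite('pics/g.png',np.vstack([np.hstack([f(a['img'],175,122),f(b['img'],325,240)]),cv2.resize(w['img'][120:420],(800,429))[:300]]))
E
```

```text
(no output)
```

View pics/g.png

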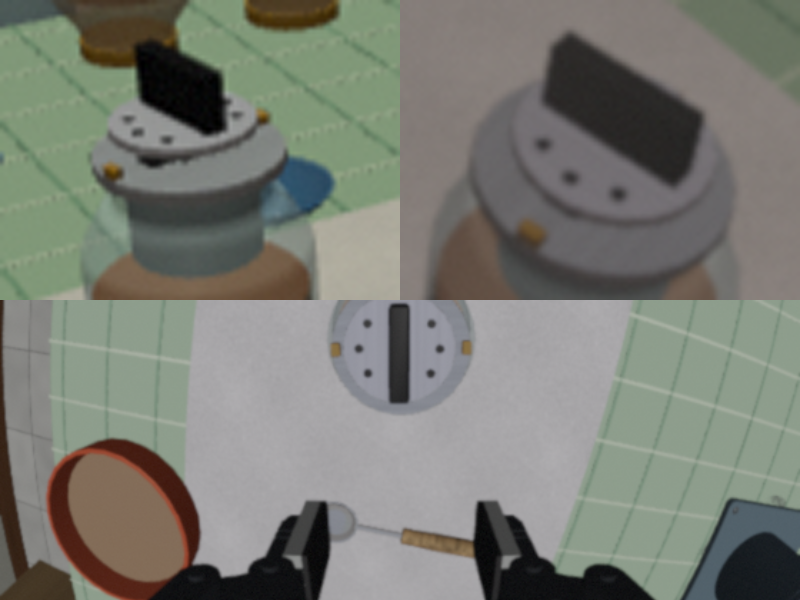

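The wing is square across the ridges (bottom panel, (335,349) and (466,347)). The lid sits low like the locked one, and the gripper is clear.

```bash
python3 -c "
from cell import arm, eyes, read_state, sign_off; print(sign_off())"
```

```text
the job is handed in; nothing more can be done
None
```

I pressed the loose lid down about 15 mm, turned it 90° clockwise and let it rise. In the final pictures it sits low like the locked one, wing square across the marks. The other jar was left alone, and I handed the job in at about 8 s on the clock with the gripper clear.

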